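# Swap the memory module of the kiln logger

### The job

Swap the memory module of the kiln logger: press down the module standing in the logger's slot until its catch lets go and it pops up, then take it out and stand it in the rack's free pocket. Then stand the fresh module from the rack in the slot and press it down, gently and by feel, until the catch holds it down. Do not force the catch and do not disturb the other things on the table.

Things in the scene. Friction and masses are not known exactly. Their poses are not given: they have to be found in the camera images.
- logger: kiln logger, a grey box 150 x 110 x 100 mm high fixed to the table, small dark screen on its flat top behind the slot. Origin at table height below the slot's centre; z up, x along the slot's long side, toward the screen. The top reaches 50 mm from the slot's centre toward -x, 100 mm toward +x, 55 mm to each side; only the module stands higher.
- slot (a point): centre of the slot's mouth in the logger's top, 100 mm above the table; axes as the logger. The slot is 49 mm (x) by 23 mm (y) with a small chamfer at the mouth: 1.5 mm play on each side of a module. At its bottom is a spring-loaded carrier with a push-push catch.
- carrier_sled (a joint): depth (m) of the carrier on which the module stands: 0 raised, 0.025 held by the catch. Press the module to the rubber end stop and let go: each time the catch changes from held to released or back. The stop lies 8 to 21 mm below held depth, unseen and different each time, so feel for it: spring 4 to 9 N, then about 15 N more per mm. 12 to 20 N is right; over 26 N harms the catch.
- used_mid (a point): centre of the used module, in the slot at the start, held down by the catch: an upright plain white slab 46 x 20 x 85 mm tall with narrowed dark foot, about 0.08 kg. x along the 46 mm, y along the 20 mm (grip across these), z up; its top is 42.5 mm above this point. Held down, the top stands 25 mm above the housing; popped up, 50 mm.
- fresh_mid (a point): centre of the fresh module, same shape, size and axes as the used one. It stands upright in one pocket of the rack at the start, its top 45 mm above the rack. Standing in the slot on the raised carrier, its top is 50 mm above the housing.
- rack: low wooden block 150 x 60 x 50 mm high, fixed to the table, with two pockets one behind the other along its x, 62 mm apart. Origin at table height under its centre. Each pocket is 52 mm (x) by 26 mm (y) and 40 mm deep: 3 mm play on each side of a module.
- free_pocket (a point): centre of the mouth of the rack's empty pocket, 50 mm above the table, axes as the rack (x along the pocket's long side). A module standing in it has its centre 2.5 mm above this point.
- full_pocket (a point): centre of the mouth of the rack's other pocket, where the fresh module stands at the start.
- texture_stamp: bystander: small wooden stamp with a turned handle, 42 x 42 x 56 mm, origin at its underside; leave it alone.
- kiln_timer: bystander: small white wind-up timer, 59 x 65 x 49 mm, origin at its underside; leave it alone.
- bisque_cup: bystander: small pale fired clay cup, 61 x 62 x 58 mm, origin at its underside; leave it alone.
Not all that is in view belongs to the job. What is shaped like the part that bears fresh_mid but blue or brown is not meant.

How it is judged:
On the way:
1. the used module has been pressed so that the catch lets go and the carrier rises to the top with the module still in the slot (value of joint carrier_sled below 0.003 m and horizontal distance between used_mid and slot below 0.008 m and z of used_mid in the frame of slot below 0.017 m), for 0.1 s.
At the end, for the whole second after the job is handed in: The catch alone holds the fresh module down, upright in the slot (carrier depth 22 to 29 mm, module centre 13.5 to 21.5 mm below the mouth, within 5 mm of its middle). The used module stands upright in the free pocket (within 10 mm of its middle, at most 5.5 mm too high). Both rest (value of joint carrier_sled between 0.022 and 0.029 m and horizontal distance between fresh_mid and slot below 0.005 m and z of fresh_mid in the frame of slot between -0.0215 and -0.0135 m and angle between fresh_mid's own z axis and vertical below 0.1 rad and horizontal distance between used_mid and free_pocket below 0.01 m and z of used_mid in the frame of free_pocket below 0.008 m and angle between used_mid's own z axis and vertical below 0.15 rad and linear speed of each of used, fresh below 0.02 m/s); the robot touches nothing.
It fails at once if the catch is forced: the used module bears on the logger with more than 26 N (contact force between used and logger above 26 N).
It fails at once if the catch is forced: the fresh module bears on the logger with more than 26 N (contact force between fresh and logger above 26 N).
It fails at once if the stamp is disturbed (distance of texture_stamp from where it was at the start of the episode above 0.015 m).
It fails at once if the timer is disturbed (distance of kiln_timer from where it was at the start of the episode above 0.015 m).
It fails at once if the cup is disturbed (distance of bisque_cup from where it was at the start of the episode above 0.015 m).
It also fails if it takes over 58 s, if anything falls off the work surface, if the arm or the gripper's body presses on something with over 40 N, if the wrist force passes 120 N, or if a joint passes its speed limit or range.

### The arm

A 7-joint arm with a two-finger parallel gripper is mounted at the origin on the work surface; the furniture and walls round the work are solid. World frame = base frame: x ahead of the robot, y to its left, z up, the work surface at z = 0. Lengths are in m, angles in rad, forces in N, time in s.
With the tool pointing down it reaches from about 0.4 to 0.875 m from the base axis. Payload 6.5 kg.
Tool frame: the origin (TCP) lies between the finger pads; the fingertips stand 14 mm ahead of it and the grasp point (between the pads) lies 5 mm behind it; z points along the fingers, x is the direction in which the jaws open and shut, and the axes are right-handed (so a half turn about z gives the same grasp; the last joint's range is limited). The gripper opens to 85 mm and grips with 20 to 120 N. Pads are 22 mm wide; open, the fingers measure 114 mm over their backs; the gripper's body (76 mm by 85 mm) begins 54 mm behind the grasp point. The pads swing forward as they close: fully open they stand 13 mm farther back than shut.
Start: joints at [1.192, 0.536, -0.004, 1.538, 0.003, 1.067, -0.071], TCP at [0.2, -0.618, 0.245] pointing down, gripper open.
Joint ranges: [-2.7, 2.7], [-0.37, 2.16], [-1.27, 1.26], [0.24, 2.4], [-1.31, 4.45], [0.19, 1.91], [-2.76, 2.76]. Speed limits (rad/s): [2.39, 2.39, 3.14, 3.14, 3.14, 3.14, 3.14].

### API

Orientations are given as a unit quaternion [x, y, z, w].
In Python, from rig import telemetry, vision, job gives the robot as it stands.
- The arm moves only by the tool arm_command, never from a script. Its argument "steps" is one flat list of numbers, 7 for each row, row after row: the shift along the tool's x, y, z in m, then the turn, a rotation vector about the tool's x, y, z in degrees, then the opening, from -1 (shut) to 1 (fully open). A call has 1 to 8 rows; each row is the pose to reach, as a shift and turn from the pose commanded when the call began, along the tool's axes at that moment; what a row does not reach only later rows make up. A row lasts 1/8 s, in which the tool goes at most 62.5 mm and 10.7 degrees, less where a joint would pass 70% of its speed; a pose out of reach is approached as far as the arm can. A call with a gripper value outside its range is refused whole. The fingers move at their own pace and stop on an object; the grip force is fixed at half the most. Time passes only in rows, so rows that repeat a pose let the fingers close. It gives the time, the measured TCP pose, the force and the opening at its end, in the units of the state.
- telemetry.observe(): the state, without advancing time (a new reading comes with each control period).
- vision.get_image(name): name is "side" or "top"; returns a dict with "pixels" (400x640x3 uint8, blue, green, red), "fx", "fy", "cx", "cy" (pixels), "world_from_camera" (4x4, takes a point from camera to world coordinates). Camera axes: x right, y down, z forward; pixel columns grow to the right and rows downward; lengths in m; the calibration is good to about 2 mm. A picture is of the moment at which its call begins. There is no depth.
- job.close_job(): hands the job in, once; it reports no verdict.
The state is a dict: "time_s": time; "joint_positions": joint angles; "joint_velocities": joint speeds; "effort": joint torques, N m; "tcp_pos": TCP position; "tool_rot": TCP orientation; "contact_force": force on the tool from outside, world axes, zero at the start; "ft_torque": the same for the moment, N m; "opening": finger opening in m.
Only numpy, scipy, OpenCV 4.12 (cv2) and the standard library are available. Lean on these libraries where they do the work, as an engineer would, in place of code of your own. Each camera call takes 0.05 s, during which the arm holds its last target. There are 200 camera calls.

## Working session

There is one attempt and no reset: what is moved stays moved. The work goes in short steps, Python scripts to look and compute and a tool call to move; the robot and the scene stay as the last step left them, time stands still between calls to the robot, and variables do not carry over. Pictures are saved under pics/ and viewed, about 8 in all and at most 12, crops included, and the job is handed in when it is done.

Besides the shell and the picture viewer there is one more tool, called by a JSON object that holds its "api" and its "payload". arm_command: Moves the arm, as the interface text tells. Its arguments: {"type":"object","properties":{"steps":{"type":"array"}},"required":["steps"]}

```bash
mkdir -p pics
cat > h.py <<'E'
import numpy as np, cv2
from rig import telemetry, vision, job
from scipy.spatial.transform import Rotation as R
def cam(n,save=None):
    im=vision.get_image(n)
    if save: cv2.imwrite('pics/'+save+'.png',im['pixels'])
    return im
def ray(im,u,v):
    T=np.array(im['world_from_camera']); d=np.array([(u-im['cx'])/im['fx'],(v-im['cy'])/im['fy'],1.])
    return T[:3,3],T[:3,:3]@d
def onz(im,u,v,z):
    o,d=ray(im,u,v); return o+d*(z-o[2])/d[2]
def proj(im,p):
    T=np.linalg.inv(np.array(im['world_from_camera'])); q=T[:3,:3]@np.array(p)+T[:3,3]
    return np.array([im['fx']*q[0]/q[2]+im['cx'],im['fy']*q[1]/q[2]+im['cy']])
def tri(a,ua,b,ub):
    (o1,d1),(o2,d2)=ray(a,*ua),ray(b,*ub)
    s=np.linalg.lstsq(np.c_[d1,-d2],o2-o1,rcond=None)[0]
    p,q=o1+d1*s[0],o2+d2*s[1]; return (p+q)/2,np.linalg.norm(p-q)
E
python3 - <<'E'
from h import *
for n in('top','side'):
    im=cam(n,n+'0'); print(n,im['fx'],im['cx'],im['cy'],np.round(im['world_from_camera'],3).tolist())
print(telemetry.observe())
E
```

```text
top 452.1062464179298 326.1025298964817 198.1013360862649 [[-0.014, -0.992, 0.124, 0.424], [-1.0, 0.012, -0.02, 0.051], [0.018, -0.124, -0.992, 0.99], [0.0, 0.0, 0.0, 1.0]]
side 421.5124963924259 319.16085200157926 199.90564533780767 [[0.949, -0.184, 0.258, 0.28], [-0.316, -0.605, 0.731, -0.682], [0.022, -0.775, -0.632, 0.718], [0.0, 0.0, 0.0, 1.0]]
{'time_s': 0.1, 'joint_positions': array([ 1.19181485,  0.53710266, -0.0044736 ,  1.53874454,  0.00255813,
        1.06731798, -0.07117588]), 'joint_velocities': array([-0.00092627, -0.00200917, -0.00024076, -0.00290249,  0.00055347,
        0.0001752 , -0.00013451]), 'effort': array([ 2.40363210e-03, -5.84567463e+01,  1.05188504e+00, -2.59778666e+01,
        1.26825232e-02,  4.60321724e-03, -3.60267643e-05]), 'tcp_pos': array([ 0.19986267, -0.61794156,  0.24450402]), 'tool_rot': array([ 8.08642697e-01, -5.88299562e-01, -6.51334083e-04, -4.35895392e-04]), 'contact_force': array([-0.53174222,  0.15361393, -0.74471597]), 'ft_torque': array([ 0.01080577,  0.00634627, -0.06935074]), 'opening': 0.08504911579418568}
```

View pics/top0.png

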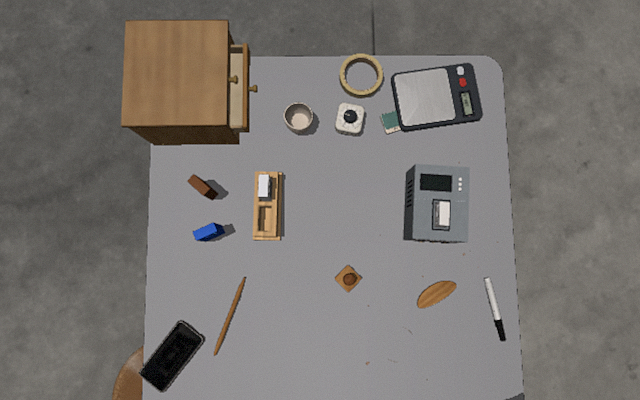

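View pics/side0.png

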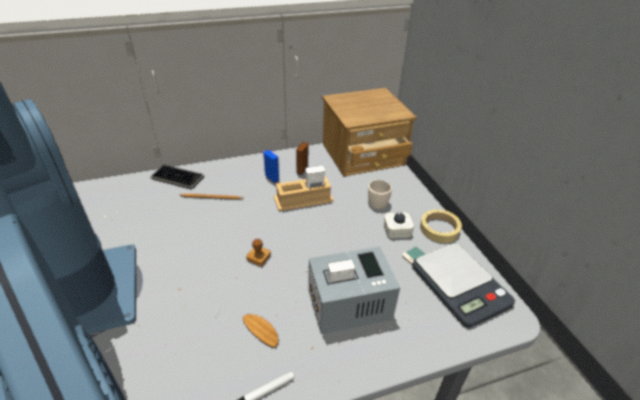

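The top view shows the logger near (437,205) with the module at (443,213). The rack is near (267,206), with the fresh module at (264,186) and the free pocket at (265,220). The side view shows the used module at (341,270), the fresh one at (316,176) and the free pocket at (291,187).

Run:
```python
from h import *
t=cv2.imread('pics/top0.png'); s=cv2.imread('pics/side0.png')
def c(i,x,y,w,h,k): return cv2.resize(i[y:y+h,x:x+w],None,fx=k,fy=k,interpolation=cv2.INTER_CUBIC)
a=c(t,400,160,80,90,4); b=c(t,240,160,80,90,4)
d=c(s,300,240,110,90,3.6); e=c(s,265,155,80,60,4)
def pad(i,W=400,H=360):
    o=np.zeros((H,W,3),np.uint8); i=i[:H,:W]; o[:i.shape[0],:i.shape[1]]=i; return o
m=np.vstack([np.hstack([pad(a,400,360),pad(b,400,360)]),np.hstack([pad(d,400,330),pad(e,400,330)])])
cv2.imwrite('pics/m1.png',cv2.resize(m,None,fx=.86,fy=.86))
```

```text
(no output)
```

View pics/m1.png

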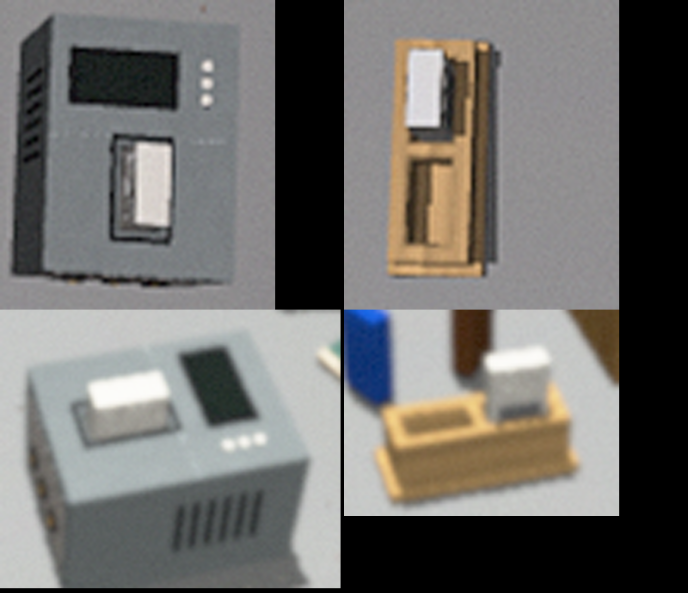

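The crops show bright top faces on both modules, cleanly separable by brightness. The slot frame, rack top and free pocket are also visible.

```bash
cat >> h.py <<'E'
def blob(im,box,th,maxsat=40):
    x,y,w,h=box; p=im['pixels'][y:y+h,x:x+w]; k=4
    p=cv2.resize(p,None,fx=k,fy=k,interpolation=cv2.INTER_LINEAR)
    hsv=cv2.cvtColor(p,cv2.COLOR_BGR2HSV); m=((hsv[...,2]>th)&(hsv[...,1]<maxsat)).astype(np.uint8)
    cs=cv2.findContours(m,cv2.RETR_EXTERNAL,cv2.CHAIN_APPROX_NONE)[0]; c=max(cs,key=cv2.contourArea)
    r=cv2.minAreaRect(c); f=lambda q:(np.array(q)+.5)/k-.5+[x,y]
    M=cv2.moments(c); return f((M['m10']/M['m00'],M['m01']/M['m00'])),f(cv2.boxPoints(r)),np.array(r[1])/k
def axes(im,bp,z):
    w=[onz(im,*b,z) for b in bp]; e=[w[1]-w[0],w[2]-w[1]]; e.sort(key=np.linalg.norm)
    l=e[1]*np.sign(e[1][0]); return np.degrees(np.arctan2(l[1],l[0])),[round(np.linalg.norm(q)*1e3,1) for q in e],np.mean(w,0)
E
python3 - <<'E'
from h import *
t,s=cam('top'),cam('side')
for n,bt,bs,z,ths in(('used',(430,190,25,45),(318,250,50,40),.125,(200,215,225)),('fresh',(252,168,24,40),(300,160,32,35),.095,(170,190,205))):
    for th in ths:
        c,b,d=blob(t,bt,th); c2,b2,d2=blob(s,bs,th)
        print(n,th,c.round(1),d.round(1),axes(t,b,z),'side',c2.round(1),d2.round(1),[np.round(q,4) for q in tri(t,c,s,c2)])
    print(cv2.cvtColor(s['pixels'],cv2.COLOR_BGR2GRAY)[bs[1]+5:bs[1]+40,int(c2[0])])
# composite pts: logger top & rack top
T=lambda x,y,ox:(np.array([x-ox,y])/.86+.5)/4-.5
for n,ox,o,z,pts in(('log',0,(400,160),.1,[(52,14),(240,22),(231,284),(43,272)]),('slotframe',0,(400,160),.1,[(113,136),(173,138),(169,243),(110,240)]),
  ('rack',344,(240,160),.05,[(398,40),(476,41),(470,263),(389,262)]),('pocket',344,(240,160),.05,[(410,158),(454,160),(450,246),(405,243)])):
    w=np.array([onz(t,*(T(*p,ox)+o),z) for p in pts]); l=(w[0]+w[1]-w[2]-w[3])/2
    print(n,w.mean(0).round(4),'yaw',np.degrees(np.arctan2(l[1],l[0])).round(1),np.linalg.norm(l).round(4),np.linalg.norm((w[0]+w[3]-w[1]-w[2])/2).round(4))
E
```

```text
used 200 [444. 213.] [ 9.  22.7] (np.float64(-3.8537549072252166), [np.float64(17.5), np.float64(44.0)], array([ 0.50083274, -0.19368191,  0.125     ])) side [341.1 265.4] [10.2 26.4] [array([ 0.5   , -0.1932,  0.1263]), np.float64(0.0015)]
used 215 [443.9 212.8] [ 8.4 22.1] (np.float64(-4.082193832083668), [np.float64(16.3), np.float64(42.9)], array([ 0.50085535, -0.19370961,  0.125     ])) side [341.1 265.4] [ 9.2 25.1] [array([ 0.5002, -0.1931,  0.1259]), np.float64(0.0019)]
used 225 [447.8 203.5] [1.8 1. ] (np.float64(31.515110537836755), [np.float64(2.1), np.float64(3.5)], array([ 0.51896818, -0.20207023,  0.125     ])) side [341.  265.5] [ 8.5 24.4] [array([ 0.5083, -0.1975,  0.1303]), np.float64(0.0211)]
[175 174 176 175 176 187 218 241 250 251 252 252 251 251 243 218 182 161
 158 157 156 156 156 153 138 115 107 139 166 175 178 180 180 178 176]
fresh 170 [262.7 185. ] [10.  22.7] (np.float64(-3.1125576367637917), [np.float64(20.1), np.float64(45.9)], array([0.56415551, 0.15902236, 0.095     ])) side [320.7 168.3] [34.8 25.8] [array([0.5704, 0.1571, 0.0974]), np.float64(0.0134)]
fresh 190 [262.7 185. ] [ 9.6 22.2] (np.float64(-2.4999911042782896), [np.float64(19.3), np.float64(44.7)], array([0.56415676, 0.1589867 , 0.095     ])) side [320.9 167.7] [26.8 25.5] [array([0.5703, 0.1569, 0.0993]), np.float64(0.0142)]
fresh 205 [262.7 185. ] [ 9.  21.2] (np.float64(-2.354592757283537), [np.float64(18.0), np.float64(42.8)], array([0.56411462, 0.15926531, 0.095     ])) side [315.7 168.6] [ 7.2 19.3] [array([0.5641, 0.1587, 0.0976]), np.float64(0.0007)]
[202 220 239 249 251 249 237 201 169 157 159 162 161 160 159 154 146 128
 105  87  84 100 127 147 138 120 108 107 112 114 116 115 114 109 108]
log [ 0.5246 -0.1955  0.1   ] yaw -4.6 0.1519 0.1093
slotframe [ 0.4999 -0.1941  0.1   ] yaw -4.5 0.0606 0.0345
rack [0.5323 0.1583 0.05  ] yaw -1.8 0.1356 0.0481
pocket [0.5012 0.1604 0.05  ] yaw -2.9 0.0518 0.0269
```

Used module and slot: about (0.5003, -0.1935), yaw -4.3°, top at about 0.126. Fresh module: (0.564, 0.159), top at about 0.097. Free pocket: about (0.5015, 0.161), yaw about -2.5°. Next I work out the first move.

```bash
cat >> h.py <<'E'
def plan(p,ang):
    "shift & turn (tool axes) to p, pointing down, tool x at world angle ang (deg)"
    o=telemetry.observe(); C=R.from_quat(o['tool_rot'])
    a=np.radians(ang); G=R.from_matrix(np.array([[np.cos(a),np.sin(a),0],[np.sin(a),-np.cos(a),0],[0,0,-1]]))
    print('t',round(o['time_s'],2),'tcp',o['tcp_pos'].round(4),'F',o['contact_force'].round(2),'open',round(o['opening'],4))
    print('shift mm',(C.inv().apply(np.array(p)-o['tcp_pos'])*1e3).round(2),'turn',(C.inv()*G).as_rotvec(degrees=True).round(2))
E
python3 -c "
from h import *
plan((.5003,-.1935,.17),-94.3)"
```

```text
t 0.2 tcp [ 0.1999 -0.6181  0.2447] F [-0.29  0.95  0.17] open 0.0855
shift mm [-311.46 -416.51   75.04] turn [2.000e-02 6.000e-02 2.222e+01]
```

{"api": "arm_command", "payload": {"steps": [-0.3115, -0.4165, 0.03, 0, 0, 22.2, -1, -0.3115, -0.4165, 0.03, 0, 0, 22.2, -1, -0.3115, -0.4165, 0.03, 0, 0, 22.2, -1, -0.3115, -0.4165, 0.03, 0, 0, 22.2, -1, -0.3115, -0.4165, 0.03, 0, 0, 22.2, -1, -0.3115, -0.4165, 0.03, 0, 0, 22.2, -1, -0.3115, -0.4165, 0.03, 0, 0, 22.2, -1, -0.3115, -0.4165, 0.03, 0, 0, 22.2, -1]}}

```text
time_s: 1.2
tcp_pos: [0.4893, -0.2094, 0.2165]
tool_rot: [-0.68, 0.733, -0.0, 0.0]
contact_force: [1.6, -1.0, -0.0]
opening: 0.0001
```

{"api": "arm_command", "payload": {"steps": [0, 0, 0, 0, 0, 0, -1, 0, 0, 0, 0, 0, 0, -1]}}

```text
time_s: 1.45
tcp_pos: [0.488, -0.2113, 0.2163]
tool_rot: [-0.68, 0.733, 0.0, -0.0]
contact_force: [-0.1, 0.0, -0.1]
opening: 0.0006
```

```bash
python3 -c "
from h import *
plan((.5003,-.1935,.145),-94.3)"
```

```text
t 1.45 tcp [ 0.488  -0.2113  0.2163] F [-0.1   0.05 -0.1 ] open 0.0006
shift mm [-18.7  -11.01  71.3 ] turn [ 0.04 -0.02  0.04]
```

{"api": "arm_command", "payload": {"steps": [-0.0187, -0.011, 0.03, 0, 0, 0, -1, -0.0187, -0.011, 0.065, 0, 0, 0, -1, -0.0187, -0.011, 0.07, 0, 0, 0, -1, -0.0187, -0.011, 0.0713, 0, 0, 0, -1, -0.0187, -0.011, 0.0713, 0, 0, 0, -1]}}

```text
time_s: 2.08
tcp_pos: [0.5012, -0.1942, 0.1464]
tool_rot: [-0.68, 0.733, -0.001, 0.0]
contact_force: [-0.0, -0.3, 0.3]
opening: 0.0001
```

```bash
python3 -c "
from h import *
plan((.5003,-.1935,.139),-94.3)
im=cam('top'); cam('side','s1'); s=cv2.imread('pics/s1.png')
cv2.imwrite('pics/m2.png',np.hstack([cv2.resize(im['pixels'][150:260,380:480],(400,440)),cv2.resize(s[220:330,280:380],(400,440))]))"
```

```text
t 2.08 tcp [ 0.5012 -0.1942  0.1464] F [-0.04 -0.28  0.27] open 0.0001
shift mm [-0.6   1.    7.42] turn [-0.11 -0.04 -0.05]
```

View pics/m2.png

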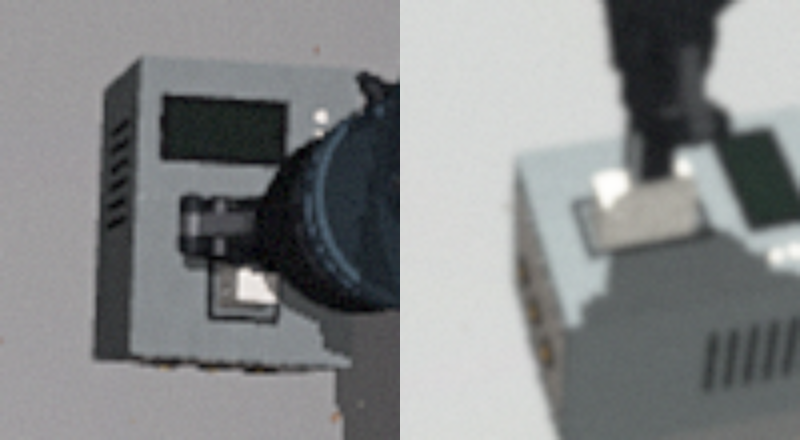

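In the side crop the closed fingertips sit just above the middle of the module top, near (655,180). I press down first into the range that's certainly free of the stop.

{"api": "arm_command", "payload": {"steps": [-0.0006, 0.001, 0.005, 0, 0, 0, -1, -0.0006, 0.001, 0.0075, 0, 0, 0, -1, -0.0006, 0.001, 0.0095, 0, 0, 0, -1, -0.0006, 0.001, 0.011, 0, 0, 0, -1, -0.0006, 0.001, 0.012, 0, 0, 0, -1, -0.0006, 0.001, 0.012, 0, 0, 0, -1]}}

```text
time_s: 2.92
tcp_pos: [0.4998, -0.1926, 0.1336]
tool_rot: [-0.68, 0.733, -0.0, -0.0]
contact_force: [-1.2, 0.7, 6.6]
opening: -0.0
```

{"api": "arm_command", "payload": {"steps": [0, 0, 0.0007, 0, 0, 0, -1, 0, 0, 0.0014, 0, 0, 0, -1, 0, 0, 0.002, 0, 0, 0, -1]}}

```text
time_s: 3.3
tcp_pos: [0.4999, -0.1926, 0.1317]
tool_rot: [-0.68, 0.733, -0.0, -0.0]
contact_force: [-1.8, -0.1, 6.8]
opening: 0.0004
```

{"api": "arm_command", "payload": {"steps": [0, 0, 0.0005, 0, 0, 0, -1, 0, 0, 0.001, 0, 0, 0, -1, 0, 0, 0.001, 0, 0, 0, -1]}}

```text
time_s: 3.68
tcp_pos: [0.4999, -0.1926, 0.1307]
tool_rot: [-0.68, 0.733, -0.0, -0.0]
contact_force: [-1.8, 0.3, 6.8]
opening: -0.0005
```

{"api": "arm_command", "payload": {"steps": [0, 0, 0.0005, 0, 0, 0, -1, 0, 0, 0.001, 0, 0, 0, -1, 0, 0, 0.001, 0, 0, 0, -1]}}

```text
time_s: 4.05
tcp_pos: [0.4999, -0.1926, 0.1296]
tool_rot: [-0.68, 0.733, -0.0, -0.0]
contact_force: [-1.4, -0.5, 6.8]
opening: 0.0002
```

{"api": "arm_command", "payload": {"steps": [0, 0, 0.0005, 0, 0, 0, -1, 0, 0, 0.001, 0, 0, 0, -1, 0, 0, 0.001, 0, 0, 0, -1]}}

```text
time_s: 4.42
tcp_pos: [0.4999, -0.1926, 0.1287]
tool_rot: [-0.68, 0.733, -0.0, -0.0]
contact_force: [-1.3, 0.0, 7.2]
opening: 0.0002
```

{"api": "arm_command", "payload": {"steps": [0, 0, 0.0005, 0, 0, 0, -1, 0, 0, 0.001, 0, 0, 0, -1, 0, 0, 0.001, 0, 0, 0, -1]}}

```text
time_s: 4.8
tcp_pos: [0.4999, -0.1926, 0.1277]
tool_rot: [-0.68, 0.733, -0.0, -0.0]
contact_force: [-2.2, 0.1, 6.5]
opening: -0.0001
```

{"api": "arm_command", "payload": {"steps": [0, 0, 0.0005, 0, 0, 0, -1, 0, 0, 0.001, 0, 0, 0, -1, 0, 0, 0.001, 0, 0, 0, -1]}}

```text
time_s: 5.18
tcp_pos: [0.4999, -0.1926, 0.1267]
tool_rot: [-0.68, 0.733, -0.0, -0.0]
contact_force: [-2.3, -0.1, 6.4]
opening: -0.0001
```

{"api": "arm_command", "payload": {"steps": [0, 0, 0.0005, 0, 0, 0, -1, 0, 0, 0.001, 0, 0, 0, -1, 0, 0, 0.001, 0, 0, 0, -1]}}

```text
time_s: 5.55
tcp_pos: [0.5001, -0.1927, 0.1262]
tool_rot: [-0.68, 0.733, -0.0, 0.0]
contact_force: [-3.3, 0.5, 10.7]
opening: 0.0
```

{"api": "arm_command", "payload": {"steps": [0, 0, 0.0003, 0, 0, 0, -1, 0, 0, 0.0006, 0, 0, 0, -1, 0, 0, 0.0006, 0, 0, 0, -1]}}

```text
time_s: 5.92
tcp_pos: [0.5002, -0.1928, 0.1258]
tool_rot: [-0.68, 0.733, -0.001, 0.0]
contact_force: [-3.6, 0.8, 13.5]
opening: 0.0004
```

{"api": "arm_command", "payload": {"steps": [0, 0, 0.0004, 0, 0, 0, -1, 0, 0, 0.0004, 0, 0, 0, -1]}}

```text
time_s: 6.18
tcp_pos: [0.5002, -0.1928, 0.1256]
tool_rot: [-0.68, 0.733, -0.001, 0.0]
contact_force: [-4.5, 0.0, 15.3]
opening: -0.0005
```

{"api": "arm_command", "payload": {"steps": [0, 0, -0.002, 0, 0, 0, -1, 0, 0, -0.008, 0, 0, 0, -1, 0, 0, -0.015, 0, 0, 0, -1, 0, 0, -0.022, 0, 0, 0, -1, 0, 0, -0.03, 0, 0, 0, -1, 0, 0, -0.038, 0, 0, 0, -1, 0, 0, -0.046, 0, 0, 0, -1, 0, 0, -0.09, 0, 0, 0, -1]}}

```text
time_s: 7.18
tcp_pos: [0.4979, -0.1918, 0.2129]
tool_rot: [-0.68, 0.733, 0.002, -0.001]
contact_force: [0.7, -1.4, -0.2]
opening: 0.0
```

{"api": "arm_command", "payload": {"steps": [0, 0, -0.02, 0, 0, 0, 1, 0.0, 0.14, -0.03, 0, 0, 0, 1, 0.0, 0.14, -0.03, 0, 0, 0, 1, 0.0, 0.14, -0.03, 0, 0, 0, 1]}}

```text
time_s: 7.68
tcp_pos: [0.3564, -0.1818, 0.2442]
tool_rot: [-0.68, 0.734, 0.001, -0.001]
contact_force: [0.1, -0.5, 0.3]
opening: 0.0722
```

```bash
cat > look.py <<'E'
from h import *
t,s=cam('top','t2'),cam('side','s2')
for n,bt,bs,z,th in(('used',(428,180,35,55),(315,225,55,65),.15,(205,225)),('fresh',(252,168,24,40),(300,160,32,35),.095,(190,205))):
    try:
        c,b,d=blob(t,bt,th[0]); c2,b2,d2=blob(s,bs,th[1])
        print(n,c.round(1),d.round(1),axes(t,b,z),'side',c2.round(1),d2.round(1),[np.round(q,4) for q in tri(t,c,s,c2)])
    except Exception as e: print(n,e)
cv2.imwrite('pics/m3.png',np.hstack([cv2.resize(t['pixels'][150:260,380:480],(400,440)),cv2.resize(s['pixels'][220:330,290:390],(400,440))]))
plan((.5003,-.1935,.17),-94.3)
E
python3 look.py
```

```text
used [447.7 212.2] [ 9.6 23.3] (np.float64(-5.149390604743142), [np.float64(18.1), np.float64(43.9)], array([ 0.50026398, -0.19373536,  0.15      ])) side [341.4 256. ] [ 9.7 25.7] [array([ 0.4991, -0.1931,  0.1519]), np.float64(0.0015)]
fresh [262.7 185. ] [ 9.7 22.3] (np.float64(-2.5689211905120732), [np.float64(19.3), np.float64(44.9)], array([0.56424167, 0.15893442, 0.095     ])) side [321.  167.7] [26.2 25.5] [array([0.5706, 0.1568, 0.0992]), np.float64(0.0143)]
t 7.78 tcp [ 0.3592 -0.1822  0.2446] F [ 0.99 -0.27  0.23] open 0.0848
shift mm [   0.6  -141.54   74.71] turn [-0.03 -0.02 -0.04]
```

View pics/m3.png

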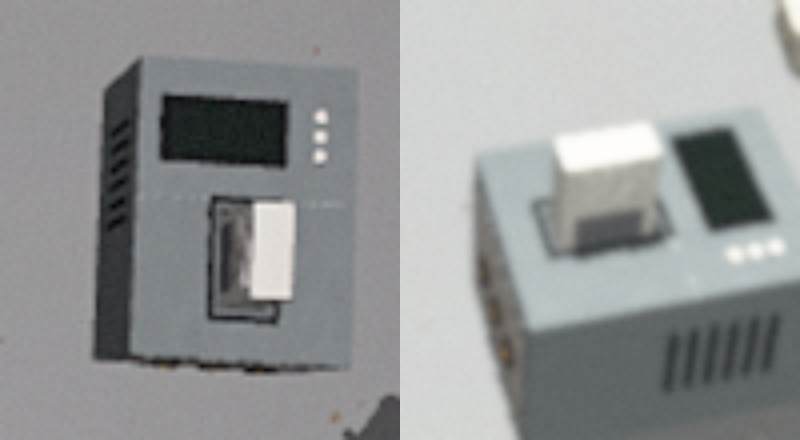

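The module popped up: top at about 0.151, still upright and centred in the slot (top crop (272,250), side crop (608,150)). Next I grasp it.

{"api": "arm_command", "payload": {"steps": [0.0006, -0.1417, 0.04, 0, 0, 0, 1, 0.0006, -0.1417, 0.04, 0, 0, 0, 1, 0.0006, -0.1417, 0.04, 0, 0, 0, 1, 0.0006, -0.1417, 0.04, 0, 0, 0, 1, 0.0006, -0.1417, 0.04, 0, 0, 0, 1]}}

```text
time_s: 8.4
tcp_pos: [0.5014, -0.1931, 0.204]
tool_rot: [-0.68, 0.733, 0.0, -0.0]
contact_force: [0.0, 0.1, 0.2]
opening: 0.0852
```

```bash
python3 -c "
from h import *
plan((.5,-.1934,.131),-94.4)"
```

```text
t 8.4 tcp [ 0.5014 -0.1931  0.204 ] F [0.02 0.08 0.25] open 0.0852
shift mm [ 0.41  1.34 73.05] turn [0.03 0.   0.14]
```

{"api": "arm_command", "payload": {"steps": [0.0004, 0.0013, 0.04, 0, 0, 0, 1, 0.0004, 0.0013, 0.068, 0, 0, 0, 1, 0.0004, 0.0013, 0.073, 0, 0, 0, 1, 0.0004, 0.0013, 0.073, 0, 0, 0, -1, 0.0004, 0.0013, 0.073, 0, 0, 0, -1, 0.0004, 0.0013, 0.073, 0, 0, 0, -1, 0.0004, 0.0013, 0.073, 0, 0, 0, -1, 0.0004, 0.0013, 0.073, 0, 0, 0, -1]}}

```text
time_s: 9.4
tcp_pos: [0.5005, -0.1936, 0.1317]
tool_rot: [-0.68, 0.733, -0.0, 0.0]
contact_force: [-0.4, -0.1, 3.3]
opening: 0.0191
```

{"api": "arm_command", "payload": {"steps": [0, 0, 0, 0, 0, 0, -1, 0, 0, -0.01, 0, 0, 0, -1, 0, 0, -0.03, 0, 0, 0, -1, 0, 0, -0.06, 0, 0, 0, -1, 0, 0, -0.095, 0, 0, 0, -1, 0, 0, -0.1, 0, 0, 0, -1, 0, 0, -0.1, 0, 0, 0, -1]}}

```text
time_s: 10.28
tcp_pos: [0.4997, -0.1934, 0.231]
tool_rot: [-0.68, 0.733, 0.0, -0.0]
contact_force: [-0.2, 0.4, -1.3]
opening: 0.0191
```

```bash
python3 -c "
from h import *
t,s=cam('top'),cam('side','s3')
plan((.5015,.161,.231),-92.6)
# re-measure rack/pocket from crops (top, side)
a=cv2.resize(t['pixels'][165:245,245:295],(400,640),interpolation=cv2.INTER_CUBIC)[:600]
b=cv2.resize(s['pixels'][150:215,265:345],None,fx=5,fy=5,interpolation=cv2.INTER_CUBIC)
c=cv2.resize(s['pixels'][130:300,280:400],None,fx=1.6,fy=1.6)
o=np.zeros((600,800,3),np.uint8); o[:600,:400]=a; o[:325,400:800]=b; o[328:600,400:592]=c; cv2.imwrite('pics/m4.png',o)"
```

```text
t 10.38 tcp [ 0.4991 -0.1932  0.2299] F [-0.42  0.35 -0.97] open 0.0193
shift mm [-353.41   24.04   -0.8 ] turn [ 0.14  0.03 -1.67]
```

View pics/m4.png

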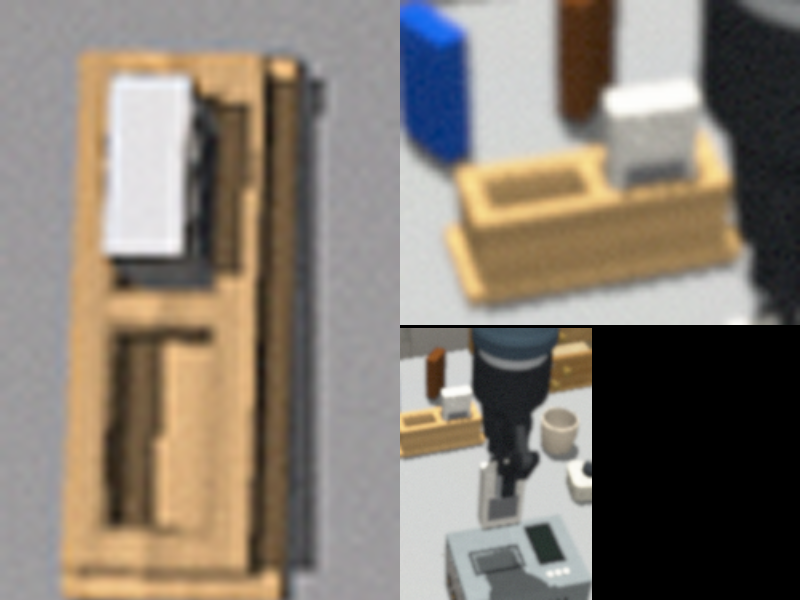

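The used module hangs in the gripper above the logger. In the left crop the free pocket's mouth is centred at about (159,427). In the right crop it's at about (137,186).

```bash
python3 -c "
from h import *
t,s=cam('top'),cam('side')
print(onz(t,264.4,217.9,.05),onz(s,292.,186.9,.05),tri(t,(264.4,217.9),s,(292.,186.9)))
L=[onz(t,245+(x+.5)/8-.5,165+(y+.5)/8-.5,.05) for x,y in((80,55),(65,570),(267,60),(250,570))]
for a,b in((0,1),(2,3)): d=L[a]-L[b]; print(np.degrees(np.arctan2(d[1],d[0])))
plan((.5015,.161,.231),-92.6)"
```

```text
[0.50190988 0.16073286 0.05      ] [0.50151185 0.16188345 0.05      ] (array([0.50152482, 0.16069173, 0.05090797]), np.float64(0.0006327943763044343))
-1.33146494382614
-1.9366403774537404
t 10.47 tcp [ 0.4993 -0.1933  0.23  ] F [-0.09 -0.55 -1.14] open 0.0197
shift mm [-353.44   24.21   -0.76] turn [ 0.13  0.03 -1.67]
```

{"api": "arm_command", "payload": {"steps": [-0.06, 0.004, 0, 0, 0, -0.5, -1, -0.12, 0.008, 0, 0, 0, -1, -1, -0.18, 0.012, 0, 0, 0, -1.5, -1, -0.24, 0.016, 0, 0, 0, -2, -1, -0.3, 0.02, 0, 0, 0, -2, -1, -0.335, 0.023, 0, 0, 0, -2, -1, -0.35, 0.024, 0, 0, 0, -2, -1, -0.3535, 0.0242, 0, 0, 0, -2, -1]}}

```text
time_s: 11.48
tcp_pos: [0.5021, 0.1606, 0.2306]
tool_rot: [-0.693, 0.721, 0.0, -0.001]
contact_force: [0.1, -0.1, -1.0]
opening: 0.0191
```

{"api": "arm_command", "payload": {"steps": [0, 0, 0.04, 0, 0, 0, -1, 0, 0, 0.085, 0, 0, 0, -1, 0, 0, 0.095, 0, 0, 0, -1, 0, 0, 0.095, 0, 0, 0, -1]}}

```text
time_s: 11.98
tcp_pos: [0.5026, 0.1597, 0.1364]
tool_rot: [-0.692, 0.722, -0.0, -0.0]
contact_force: [0.6, 0.3, -1.4]
opening: 0.0193
```

```bash
python3 -c "
from h import *
t,s=cam('top'),cam('side')
plan((.5015,.161,.08),-92.3)
b=cv2.resize(s['pixels'][130:210,255:335],(400,400),interpolation=cv2.INTER_CUBIC)
a=cv2.resize(t['pixels'][165:245,245:325],(400,400),interpolation=cv2.INTER_CUBIC)
cv2.imwrite('pics/m5.png',np.hstack([a,b]))"
```

```text
t 12.07 tcp [0.5036 0.1607 0.1378] F [ 0.47  0.32 -0.84] open 0.0193
shift mm [-0.19  2.25 57.75] turn [-0.14  0.04 -0.03]
```

View pics/m5.png

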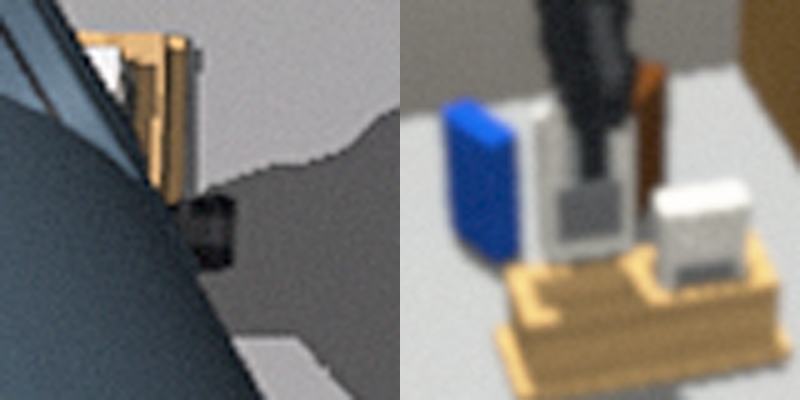

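The side crop shows the module's foot above the free pocket, upright, with the near rim edge visible. I descend with a small correction.

{"api": "arm_command", "payload": {"steps": [0, 0.0016, 0.012, 0, 0, 0, -1, 0, 0.0016, 0.022, 0, 0, 0, -1, 0, 0.0016, 0.03, 0, 0, 0, -1, 0, 0.0016, 0.034, 0, 0, 0, -1]}}

```text
time_s: 12.58
tcp_pos: [0.5004, 0.1608, 0.1014]
tool_rot: [-0.693, 0.721, 0.0, -0.0]
contact_force: [-0.3, -0.0, -1.8]
opening: 0.019
```

It's inside the pocket with no contact force. I lower it the rest of the way.

{"api": "arm_command", "payload": {"steps": [0, 0, 0.01, 0, 0, 0, -1, 0, 0, 0.018, 0, 0, 0, -1, 0, 0, 0.0225, 0, 0, 0, -1, 0, 0, 0.0235, 0, 0, 0, -1]}}

```text
time_s: 13.08
tcp_pos: [0.5005, 0.1608, 0.0783]
tool_rot: [-0.693, 0.721, 0.0, -0.0]
contact_force: [0.1, -0.2, -0.9]
opening: 0.0191
```

Next I set it down by the last 1.5 mm, release and go up.

{"api": "arm_command", "payload": {"steps": [0, 0, 0.001, 0, 0, 0, -1, 0, 0, 0.0018, 0, 0, 0, -1, 0, 0, 0.0018, 0, 0, 0, 0, 0, 0, 0.0018, 0, 0, 0, 0.2, 0, 0, 0.0018, 0, 0, 0, 0.2]}}

```text
time_s: 13.7
tcp_pos: [0.5008, 0.1609, 0.077]
tool_rot: [-0.693, 0.721, -0.0, 0.0]
contact_force: [-0.1, 0.0, -0.3]
opening: 0.051
```

{"api": "arm_command", "payload": {"steps": [0, 0, -0.01, 0, 0, 0, 0.2, 0, 0, -0.05, 0, 0, 0, 0.5, 0, 0, -0.1, 0, 0, 0, 1, -0.0, -0.06, -0.1, 0, 0, 0, 1, -0.0, -0.062, -0.1, 0, 0, 0, 1, 0, -0.062, -0.1, 0, 0, 0, 1]}}

```text
time_s: 14.45
tcp_pos: [0.5623, 0.1584, 0.1769]
tool_rot: [-0.693, 0.721, 0.0, -0.0]
contact_force: [-1.2, 0.4, -0.1]
opening: 0.0852
```

```bash
python3 -c "
from h import *
s=cam('side','s4')
for n,bs,z in(('used',(280,155,24,35),.095),('fresh',(303,155,26,30),.095)):
  for th in (205,215):
    c,b,d=blob(s,bs,th); print(n,c.round(1),d.round(1),axes(s,b,z),onz(s,*c,z))
plan((.564,.159,.0765),-92.4)"
```

```text
used [287.9 166.1] [22.6 19.6] (np.float64(76.30953118836554), [np.float64(52.8), np.float64(103.8)], array([0.50558365, 0.19795456, 0.095     ])) [0.50008389 0.19340055 0.095     ]
used [289.7 172.5] [ 7.7 19. ] (np.float64(-1.5229558708545101), [np.float64(33.8), np.float64(49.5)], array([0.49825714, 0.16586607, 0.095     ])) [0.49696306 0.16445739 0.095     ]
fresh [319.3 162.8] [25.2 22.5] (np.float64(70.60937935955087), [np.float64(60.6), np.float64(114.4)], array([0.57173174, 0.16889487, 0.095     ])) [0.58271647 0.18430237 0.095     ]
fresh [308.4 169.8] [5.5 4.6] (np.float64(79.06929644054003), [np.float64(12.4), np.float64(24.1)], array([0.54577939, 0.16226747, 0.095     ])) [0.54605265 0.16206233 0.095     ]
t 14.5 tcp [0.5616 0.1586 0.1767] F [0.11 0.02 0.12] open 0.0854
shift mm [ -0.54  -2.49 100.23] turn [ 0.08 -0.01  0.15]
```

{"api": "arm_command", "payload": {"steps": [-0.0005, -0.0023, 0.05, 0, 0, 0, 1, -0.0005, -0.0023, 0.09, 0, 0, 0, 1, -0.0005, -0.0023, 0.1, 0, 0, 0, 1, -0.0005, -0.0023, 0.1, 0, 0, 0, -1, -0.0005, -0.0023, 0.1, 0, 0, 0, -1, -0.0005, -0.0023, 0.1, 0, 0, 0, -1, -0.0005, -0.0023, 0.1, 0, 0, 0, -1, -0.0005, -0.0023, 0.1, 0, 0, 0, -1]}}

```text
time_s: 15.5
tcp_pos: [0.5659, 0.1591, 0.0781]
tool_rot: [-0.693, 0.721, -0.0, 0.001]
contact_force: [-0.3, 0.6, 5.7]
opening: 0.0192
```

{"api": "arm_command", "payload": {"steps": [0, 0, 0, 0, 0, 0, -1, 0, 0, -0.01, 0, 0, 0, -1, 0, 0, -0.03, 0, 0, 0, -1, 0, 0, -0.07, 0, 0, 0, -1, 0, 0, -0.12, 0, 0, 0, -1, 0, 0, -0.155, 0, 0, 0, -1, 0, 0, -0.16, 0, 0, 0, -1, 0, 0, -0.16, 0, 0, 0, -1]}}

```text
time_s: 16.5
tcp_pos: [0.5647, 0.1586, 0.2371]
tool_rot: [-0.693, 0.721, -0.0, -0.0]
contact_force: [-0.1, -0.0, -1.6]
opening: 0.0192
```

```bash
python3 -c "
from h import *
plan((.5,-.1936,.235),-94.4)"
```

```text
t 16.5 tcp [0.5647 0.1586 0.2371] F [-0.07 -0.04 -1.61] open 0.0192
shift mm [354.53  50.64   2.16] turn [-0.01 -0.01  2.12]
```

{"api": "arm_command", "payload": {"steps": [0.06, 0.009, 0, 0, 0, 0.5, -1, 0.12, 0.018, 0, 0, 0, 1, -1, 0.18, 0.026, 0, 0, 0, 1.5, -1, 0.24, 0.035, 0, 0, 0, 2, -1, 0.3, 0.043, 0, 0, 0, 2.1, -1, 0.335, 0.048, 0, 0, 0, 2.1, -1, 0.35, 0.05, 0, 0, 0, 2.1, -1, 0.3545, 0.05, 0, 0, 0, 2.1, -1]}}

```text
time_s: 17.5
tcp_pos: [0.5006, -0.1929, 0.2361]
tool_rot: [-0.68, 0.734, 0.001, -0.0]
contact_force: [0.3, 0.7, -0.5]
opening: 0.0192
```

{"api": "arm_command", "payload": {"steps": [0, 0, 0.03, 0, 0, 0, -1, 0, 0, 0.05, 0, 0, 0, -1, 0, 0, 0.054, 0, 0, 0, -1, 0, 0, 0.054, 0, 0, 0, -1, 0, 0, 0.054, 0, 0, 0, -1]}}

```text
time_s: 18.12
tcp_pos: [0.5017, -0.1931, 0.1838]
tool_rot: [-0.68, 0.733, -0.001, 0.0]
contact_force: [0.2, -0.8, -1.0]
opening: 0.019
```

```bash
python3 -c "
from h import *
t,s=cam('top','t5'),cam('side','s5')
plan((.5005,-.1936,.18),-94.4)
tt=cv2.resize(t['pixels'][165:245,235:315],(400,400),interpolation=cv2.INTER_CUBIC)
b=cv2.resize(s['pixels'][205:305,290:390],(400,400),interpolation=cv2.INTER_CUBIC)
cv2.imwrite('pics/m6.png',np.hstack([tt,b]))"
```

```text
t 18.23 tcp [ 0.5015 -0.1934  0.1837] F [-0.42  0.73 -1.52] open 0.0191
shift mm [0.3  0.98 3.67] turn [-0.08 -0.02  0.04]
```

View pics/m6.png

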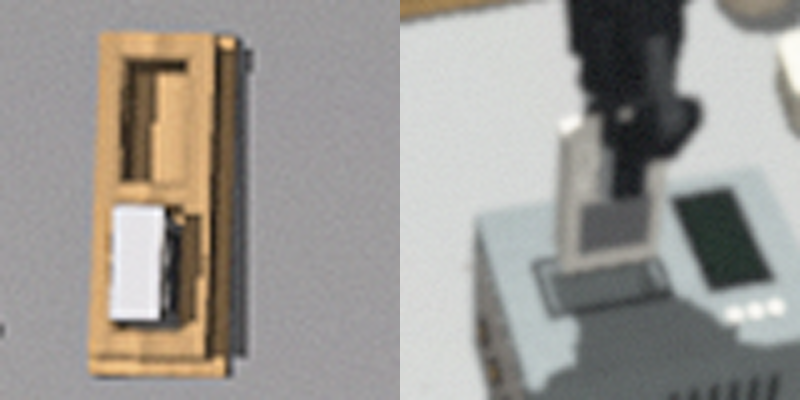

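The used module stands in the free pocket, with its top at about (138,262) in the left crop. The fresh module hangs just above the slot, with its foot's near edge running from about (565,272) to (655,258). I check its offset by projecting into the side view.

```bash
python3 -c "
from h import *
t,s=cam('top'),cam('side')
c,b,d=blob(t,(252,200,24,35),200); print('used top',c,axes(t,b,.095),'free rel',)
for p in((165,272),(255,258)): print('foot',onz(s,290+p[0]/4,205+p[1]/4,.1157).round(4))
y=np.radians(-4.4); ex=np.array([np.cos(y),np.sin(y),0]); ey=np.array([-ex[1],ex[0],0]); 
c0=np.array([.5,-.1935,0])
for sx in(-23,23): print('expected foot if centred',(c0+ex*sx/1e3-ey*.010).round(4))
# slot frame in side crop, outer corners
w=np.array([onz(s,290+p[0]/4,205+p[1]/4,.1) for p in((535,263),(655,252),(671,293),(555,316))]) if 0 else np.array([onz(s,290+p[0]/4,205+p[1]/4,.1) for p in((133,263),(256,250),(271,294),(152,315))])
print(w.round(4),w.mean(0))"
```

```text
used top [261.65381608 216.87033417] (np.float64(-1.5961732599111687), [np.float64(19.5), np.float64(44.0)], array([0.50022794, 0.160729  , 0.095     ])) free rel
foot [ 0.4788 -0.1966  0.1157]
foot [ 0.5223 -0.2011  0.1157]
expected foot if centred [ 0.4763 -0.2017  0.    ]
expected foot if centred [ 0.5222 -0.2052  0.    ]
[[ 0.4712 -0.174   0.1   ]
 [ 0.531  -0.184   0.1   ]
 [ 0.5274 -0.2117  0.1   ]
 [ 0.4694 -0.2068  0.1   ]] [ 0.49975213 -0.19412642  0.1       ]
```

{"api": "arm_command", "payload": {"steps": [0.0003, 0.0013, 0.004, 0, 0, 0, -1, 0.0003, 0.0013, 0.008, 0, 0, 0, -1, 0.0003, 0.0013, 0.012, 0, 0, 0, -1, 0.0003, 0.0013, 0.015, 0, 0, 0, -1, 0.0003, 0.0013, 0.018, 0, 0, 0, -1, 0.0003, 0.0013, 0.02, 0, 0, 0, -1]}}

```text
time_s: 19.08
tcp_pos: [0.4998, -0.1936, 0.1628]
tool_rot: [-0.68, 0.734, -0.0, 0.0]
contact_force: [-0.1, 0.0, -0.3]
opening: 0.0191
```

{"api": "arm_command", "payload": {"steps": [0, 0, 0.003, 0, 0, 0, -1, 0, 0, 0.006, 0, 0, 0, -1, 0, 0, 0.009, 0, 0, 0, -1, 0, 0, 0.01, 0, 0, 0, -1]}}

```text
time_s: 19.58
tcp_pos: [0.4997, -0.1936, 0.1527]
tool_rot: [-0.68, 0.734, -0.0, 0.0]
contact_force: [1.6, 0.1, -0.5]
opening: 0.0194
```

{"api": "arm_command", "payload": {"steps": [0, -0.0004, 0.004, 0, 0, 0, -1, 0, -0.0006, 0.008, 0, 0, 0, -1, 0, -0.0006, 0.012, 0, 0, 0, -1, 0, -0.0006, 0.015, 0, 0, 0, -1, 0, -0.0006, 0.0165, 0, 0, 0, -1]}}

```text
time_s: 20.2
tcp_pos: [0.5001, -0.1936, 0.1361]
tool_rot: [-0.68, 0.734, 0.0, -0.0]
contact_force: [0.1, -0.1, -1.4]
opening: 0.0193
```

{"api": "arm_command", "payload": {"steps": [0, 0, 0.001, 0, 0, 0, -1, 0, 0, 0.002, 0, 0, 0, -1, 0, 0, 0.0025, 0, 0, 0, -1]}}

```text
time_s: 20.58
tcp_pos: [0.5002, -0.1937, 0.1339]
tool_rot: [-0.68, 0.734, -0.0, -0.0]
contact_force: [-0.0, 0.7, -0.7]
opening: 0.0196
```

Within about 1 mm of the carrier. I release, rise and shut the fingers above it.

{"api": "arm_command", "payload": {"steps": [0, 0, 0.0008, 0, 0, 0, -1, 0, 0, 0.0008, 0, 0, 0, 0, 0, 0, 0.0008, 0, 0, 0, 0.2, 0, 0, 0.0008, 0, 0, 0, 0.2, 0, 0, -0.03, 0, 0, 0, 0.2, 0, 0, -0.07, 0, 0, 0, 0, 0, 0, -0.07, 0, 0, 0, -1, 0, 0, -0.07, 0, 0, 0, -1]}}

```text
time_s: 21.58
tcp_pos: [0.4999, -0.1936, 0.2035]
tool_rot: [-0.68, 0.734, 0.0, -0.0]
contact_force: [-0.3, 0.7, 0.7]
opening: 0.0067
```

{"api": "arm_command", "payload": {"steps": [0, 0, 0, 0, 0, 0, -1, 0, 0, 0, 0, 0, 0, -1]}}

```text
time_s: 21.82
tcp_pos: [0.4997, -0.1935, 0.203]
tool_rot: [-0.68, 0.734, 0.001, -0.0]
contact_force: [-0.2, -0.4, 0.4]
opening: -0.0002
```

```bash
python3 -c "
from h import *
t,s=cam('top'),cam('side')
plan((.5,-.1936,.168),-94.4)
c,b,d=blob(s,(315,225,55,65),150); print(c,d)
b=cv2.resize(s['pixels'][205:305,290:390],(400,400),interpolation=cv2.INTER_CUBIC)
cv2.imwrite('pics/m7.png',b)"
```

```text
t 21.93 tcp [ 0.4999 -0.1935  0.2033] F [ 0.48 -0.44 -0.06] open 0.0002
shift mm [ 0.06 -0.11 35.34] turn [0.06 0.02 0.02]
[338.60719755 254.01919353] [64.74998474 54.74999237]
```

View pics/m7.png

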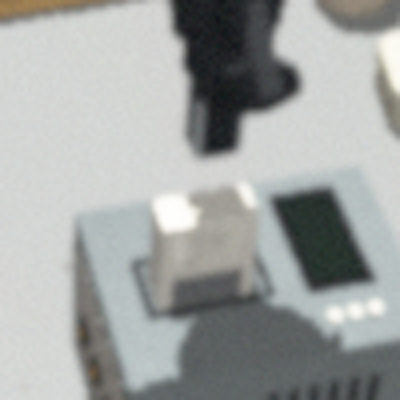

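The fresh module stands upright in the slot on the raised carrier, its top centred at about (205,210) with the closed fingers above. I press it through the safe stroke.

{"api": "arm_command", "payload": {"steps": [0, 0, 0.025, 0, 0, 0, -1, 0, 0, 0.035, 0, 0, 0, -1, 0, 0, 0.0395, 0, 0, 0, -1, 0, 0, 0.044, 0, 0, 0, -1, 0, 0, 0.05, 0, 0, 0, -1, 0, 0, 0.056, 0, 0, 0, -1, 0, 0, 0.062, 0, 0, 0, -1, 0, 0, 0.066, 0, 0, 0, -1]}}

```text
time_s: 22.92
tcp_pos: [0.5007, -0.1939, 0.1387]
tool_rot: [-0.68, 0.734, -0.001, 0.0]
contact_force: [-2.0, 1.3, 7.0]
opening: 0.0
```

{"api": "arm_command", "payload": {"steps": [0, 0, 0.0015, 0, 0, 0, -1, 0, 0, 0.003, 0, 0, 0, -1, 0, 0, 0.003, 0, 0, 0, -1]}}

```text
time_s: 23.3
tcp_pos: [0.5007, -0.1939, 0.1357]
tool_rot: [-0.68, 0.734, -0.001, 0.0]
contact_force: [-1.9, 0.3, 5.8]
opening: -0.0
```

{"api": "arm_command", "payload": {"steps": [0, 0, 0.001, 0, 0, 0, -1, 0, 0, 0.002, 0, 0, 0, -1, 0, 0, 0.003, 0, 0, 0, -1, 0, 0, 0.003, 0, 0, 0, -1]}}

```text
time_s: 23.8
tcp_pos: [0.5007, -0.1939, 0.1328]
tool_rot: [-0.68, 0.734, -0.001, 0.0]
contact_force: [-2.0, 0.4, 6.1]
opening: 0.0002
```

{"api": "arm_command", "payload": {"steps": [0, 0, 0.0005, 0, 0, 0, -1, 0, 0, 0.001, 0, 0, 0, -1, 0, 0, 0.001, 0, 0, 0, -1]}}

```text
time_s: 24.18
tcp_pos: [0.5008, -0.1939, 0.1319]
tool_rot: [-0.68, 0.734, -0.001, 0.0]
contact_force: [-2.0, 0.7, 7.6]
opening: -0.0005
```

{"api": "arm_command", "payload": {"steps": [0, 0, 0.0006, 0, 0, 0, -1, 0, 0, 0.0011, 0, 0, 0, -1, 0, 0, 0.0011, 0, 0, 0, -1]}}

```text
time_s: 24.55
tcp_pos: [0.5007, -0.1939, 0.1307]
tool_rot: [-0.68, 0.734, -0.001, 0.0]
contact_force: [-2.0, -0.0, 6.7]
opening: 0.0003
```

{"api": "arm_command", "payload": {"steps": [0, 0, 0.0006, 0, 0, 0, -1, 0, 0, 0.0012, 0, 0, 0, -1, 0, 0, 0.0012, 0, 0, 0, -1]}}

```text
time_s: 24.92
tcp_pos: [0.5007, -0.1939, 0.1296]
tool_rot: [-0.68, 0.734, -0.001, 0.0]
contact_force: [-2.1, 0.3, 6.0]
opening: -0.0001
```

{"api": "arm_command", "payload": {"steps": [0, 0, 0.0006, 0, 0, 0, -1, 0, 0, 0.0012, 0, 0, 0, -1, 0, 0, 0.0012, 0, 0, 0, -1]}}

```text
time_s: 25.3
tcp_pos: [0.5007, -0.1939, 0.1284]
tool_rot: [-0.68, 0.734, -0.001, 0.0]
contact_force: [-1.7, -0.0, 6.3]
opening: 0.0004
```

{"api": "arm_command", "payload": {"steps": [0, 0, 0.0006, 0, 0, 0, -1, 0, 0, 0.0012, 0, 0, 0, -1, 0, 0, 0.0012, 0, 0, 0, -1]}}

```text
time_s: 25.68
tcp_pos: [0.5007, -0.1939, 0.1272]
tool_rot: [-0.68, 0.734, -0.001, 0.0]
contact_force: [-1.3, 0.6, 5.8]
opening: -0.0001
```

{"api": "arm_command", "payload": {"steps": [0, 0, 0.0006, 0, 0, 0, -1, 0, 0, 0.0012, 0, 0, 0, -1, 0, 0, 0.0012, 0, 0, 0, -1]}}

```text
time_s: 26.05
tcp_pos: [0.5009, -0.194, 0.1264]
tool_rot: [-0.68, 0.734, -0.001, 0.0]
contact_force: [-2.9, 1.1, 11.0]
opening: -0.0002
```

Stop felt. A little more to reach about 15 N, as before.

{"api": "arm_command", "payload": {"steps": [0, 0, 0.0004, 0, 0, 0, -1, 0, 0, 0.0008, 0, 0, 0, -1, 0, 0, 0.0008, 0, 0, 0, -1]}}

```text
time_s: 26.42
tcp_pos: [0.5011, -0.1942, 0.126]
tool_rot: [-0.68, 0.734, -0.001, 0.0]
contact_force: [-4.4, 0.7, 14.9]
opening: -0.0
```

Next I let go gently, then clear away and check.

{"api": "arm_command", "payload": {"steps": [0, 0, 0.0001, 0, 0, 0, -1, 0, 0, -0.002, 0, 0, 0, -1, 0, 0, -0.007, 0, 0, 0, -1, 0, 0, -0.013, 0, 0, 0, -1, 0, 0, -0.02, 0, 0, 0, -1, 0, 0, -0.05, 0, 0, 0, -1, 0, 0, -0.1, 0, 0, 0, -1, 0, 0, -0.11, 0, 0, 0, -1]}}

```text
time_s: 27.42
tcp_pos: [0.5022, -0.1943, 0.2375]
tool_rot: [-0.68, 0.734, -0.003, 0.001]
contact_force: [0.9, -1.2, -0.1]
opening: 0.0
```

{"api": "arm_command", "payload": {"steps": [0, 0.06, 0, 0, 0, 0, -1, 0, 0.12, 0, 0, 0, 0, -1, 0, 0.14, 0, 0, 0, 0, -1, 0, 0.14, 0, 0, 0, 0, -1, 0, 0.14, 0, 0, 0, 0, -1]}}

```text
time_s: 28.05
tcp_pos: [0.3617, -0.183, 0.2342]
tool_rot: [-0.68, 0.733, -0.0, 0.0]
contact_force: [1.1, 0.6, 0.1]
opening: -0.0001
```

```bash
python3 -c "
from h import *
t,s=cam('top','t9'),cam('side','s9')
c,b,d=blob(t,(428,190,30,45),205); c2,b2,d2=blob(s,(315,240,55,50),225)
print('fresh',axes(t,b,.125),[np.round(q,4) for q in tri(t,c,s,c2)])
c,b,d=blob(t,(252,200,24,35),200); c2,_,_=blob(s,(280,165,24,20),215); print('used',axes(t,b,.095),tri(t,c,s,c2))
plan((.5,-.1936,.168),-94.4)
o=np.hstack([cv2.resize(t['pixels'][50:300,240:480],(400,417)),cv2.resize(s['pixels'][140:340,220:420],(400,417))]); cv2.imwrite('pics/m9.png',o)"
```

```text
fresh (np.float64(-2.759381891164736), [np.float64(18.0), np.float64(43.1)], array([ 0.49939396, -0.19423072,  0.125     ])) [array([ 0.4989, -0.1933,  0.1261]), np.float64(0.0018)]
used (np.float64(-2.10286454425429), [np.float64(18.9), np.float64(44.0)], array([0.50020408, 0.16097403, 0.095     ])) (array([0.50014081, 0.16063726, 0.09702441]), np.float64(0.0005394704386573267))
t 28.15 tcp [ 0.3618 -0.1829  0.2342] F [ 0.2   0.3  -0.65] open 0.0
shift mm [   0.2  -138.59   66.23] turn [-0.03  0.01  0.07]
```

View pics/m9.png

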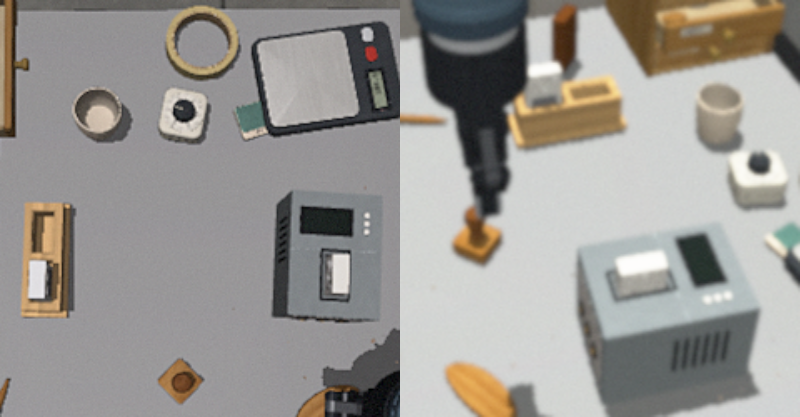

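The view shows the fresh module held low in the slot, with its top at 0.126 (side crop (642,270)). The used one stands in the pocket at (38,280) in the top crop. The cup, timer and stamp haven't moved, and the arm is clear.

```bash
python3 -c "
from rig import job
print(job.close_job())"
```

```text
the job is handed in; nothing more can be done
None
```

The module swap is finished and the job is handed in, at about 28 s of the 58 s allowed. `close_job` gives no verdict, so what follows is from my own last checks.

- **Used module out:** I pressed it by feel to about 15 N and the catch let go. It popped up to a top height of about 0.151 m, still centred in the slot. It now stands in the free pocket, about 1.5 mm from the middle as measured.
- **Fresh module in:** I stood it in the slot and pressed it by feel to about 15 N. After letting go, its top is at about 0.126 m, where the held-down used module stood at the start. It is about 1 mm from the slot's middle.
- **Other checks:** The wrist force readings never passed about 16 N, although they were taken only at the end of each move. In the last picture the stamp, timer and cup look unmoved, though I did not measure them. The arm was clear of everything.
- **Disagreements:** The two camera views differed by up to about 2 mm, within their calibration. One early side-view measurement of the fresh module was off because the mask took in background, so I used the other views instead.

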